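# Wedge the vee block tight in its fixture

## Task

The steel vee block stands loose in the bench fixture. Pick up the slim red wedge, put its thin end into the gap between the block and the slanted bar, and drive it in along the plate, with a last firm push on its thick end if need be, until the block is hard against the fixed jaw and the wedge is jammed tight; then let go. The stout pale wooden wedge is too thick for this gap.

Things in the scene. Friction and masses are not known exactly. Their poses are not given: they have to be found in the camera images.
- fixture: Grey plate 205x150x8 mm with dark steel bars, fixed to the bench. Origin on its underside. x: driving direction, y: from slanted bar to fixed jaw (mm below). Jaw face y=60, x -50..50, top z 42. End stop face x=32, y 16..60, top z 42. Slanted bar, top z 34: face from (-30,-19) to (52,3), so the gap narrows by 15 deg to +x; flared lip from (-46,-33). Plate x -130..75, y -63..87.
- wedge_home (a point): Point on the plate's top (8 mm above the bench, axes as the fixture's, at its x=-19.4, y=-2.8 mm) where the slim wedge's origin ends up when driven tight, its x axis then turned +7.5 deg (counter-clockwise from above) from the fixture's x. The head stays outside the gap. The gap is open above and at both ends; its other side is the block (face at fixture y=10 mm when home).
- vee_block: Grey steel vee block, 50x60x45 mm, 0.5 kg, origin at the centre of its underside. Stands on the plate between jaw and gap, its 60 mm y axis along the fixture's x. It starts 4 to 7 mm short of the jaw and slides easily (oiled, friction about 0.3, as the wedge). Home against the jaw and end stop its origin is at fixture x=2, y=35 mm.
- slim_wedge: Slim red wedge lying flat, 150 mm long, 30 mm high, 0.1 kg. Origin mid-length on its underside, x along its centre line to the thin end. From above: 6 mm wide at x=+75, widening evenly (7.5 deg each side) to 32 mm at x=-25, then a parallel head to x=-75 mm, to be gripped across. Drive it along the fixture's x; 12 to 20 N jams it and friction then holds it.
Mind the look-alikes: they are no part of the job. What is shaped like the vee_block but turquoise or yellow is not meant.

How it is judged:
On the way:
1. The wedge is driven home firmly: it presses the block with over 4 N while the block is within 2 mm of the fixed jaw and the wedge lies within 10 mm of its tight depth (contact force between slim_wedge and vee_block above 4 N and y of vee_block in the frame of fixture above 0.033 m and x of slim_wedge in the frame of fixture above -0.029 m), for 0.05 s.
At the end, for the whole second after the job is handed in: Block within 3 mm of the fixed jaw, square within 4.5 degrees, standing on the plate, at most 14 mm from the end stop; slim red wedge flat on the plate in the gap, within 10 mm of its tight depth (its origin beyond x = -29 mm of the fixture); both at rest (y of vee_block in the frame of fixture above 0.032 m and x of vee_block in the frame of fixture above -0.012 m and angle between the x axis of vee_block and the y axis of fixture, either way round below 0.08 rad and z of vee_block in the frame of fixture below 0.012 m and x of slim_wedge in the frame of fixture above -0.029 m and z of slim_wedge in the frame of fixture below 0.016 m and angle between slim_wedge's own z axis and vertical below 0.12 rad and linear speed of each of slim_wedge, vee_block below 0.01 m/s); the robot touches nothing.
It also fails if it takes over 48 s, if anything falls off the work surface, if the arm or the gripper's body presses on something with over 40 N, if the wrist force passes 120 N, or if a joint passes its speed limit or range.

## Robot

A 7-joint arm with a two-finger parallel gripper is mounted at the origin on a cart in front of the work surface, level with it; the furniture and walls round the work are solid. World frame = base frame: x ahead of the robot, y to its left, z up, the work surface at z = 0. Lengths are in m, angles in rad, forces in N, time in s.
With the tool pointing down it reaches from about 0.425 to 0.875 m from the base axis. Payload 4.7 kg.
Tool frame: the origin (TCP) lies midway between the tips of the shut fingers; the grasp point (between the pads) lies 19 mm behind it; z points along the fingers, y is the line along which they close (so a half turn about z gives the same grasp; the last joint's range is limited). The gripper opens to 85 mm and grips with 20 to 120 N. Pads are 22 mm wide; open, the fingers measure 114 mm over their backs; the gripper's body (76 mm by 85 mm) begins 54 mm behind the grasp point. The pads swing forward as they close: fully open they stand 13 mm farther back than shut.
Start: joints at [-1.261, 0.321, -0.07, 1.45, 0.023, 1.371, -0.057], TCP at [0.19, 0.622, 0.231] pointing down, gripper open.
Joint ranges: [-2.86, 2.86], [-0.3, 2.09], [-1.38, 1.24], [0.06, 2.45], [-1.56, 4.7], [0.09, 2.05], [-2.69, 2.69]. Speed limits (rad/s): [2.57, 2.57, 3.14, 3.14, 3.14, 3.14, 3.14].

## Interface

Orientations are given as a 3x3 rotation matrix whose columns are the frame's x, y, z axes.
In Python, from station import bot gives the robot as it stands. The module is installed in compiled form; this text tells all that it offers.
- The arm moves only by the shell command python3 -m creep 'ROWS' [OPENING] [FORCE]. ROWS is a JSON object of lists of equal length, an entry for each row: "slide": the shift along the tool's x, y, z in units of 25 mm (1.0 is 25 mm), a list of three; "spin": the turn about the tool's z in rad. In form: {"slide": [[x, y, z], ...], "spin": [spin, ...]}. A call has 1 to 12 rows; each row is the pose to reach, as a shift and turn from the pose commanded when the call began, along the tool's axes at that moment; what a row does not reach only later rows make up. A row lasts 1/8 s, in which the tool goes at most 62.5 mm and 10.7 degrees, less where a joint would pass 70% of its speed; a pose out of reach is approached as far as the arm can. A call with a gripper value outside its range is refused whole. OPENING is the finger opening in mm, from 0 to 85.4, set as the call begins (- or left out, the last holds). The fingers move at their own pace and stop on an object; FORCE is the grip in N (left out, the last holds). Time passes only in rows, so rows that repeat a pose let the fingers close. It gives the time, the measured TCP pose, the force, the opening and the grip force at its end, in the units of the state.
- bot.state(): the state, without advancing time (a new reading comes with each control period).
- bot.get_image(name): name is "scene" or "top"; returns a dict with "frame" (420x560x3 uint8, blue, green, red), "K" (3x3 intrinsics, pixels), "k1" (the pictures are not rectified: a ray, as slopes to the right and down, at radius r is drawn at 1 + k1 r^2 times it, then the intrinsics apply), "rvec" (rotation vector, rad) and "tvec" (3), from world to camera coordinates, as OpenCV has them. Camera axes: x right, y down, z forward; pixel columns grow to the right and rows downward; lengths in m; the calibration is good to about 2 mm. A picture is of the moment at which its call begins. There is no depth.
- bot.sign_off(): hands the job in; it is judged then, once.
Trained networks look in the newest picture that a camera, given by its name, has taken for a name from the list of things; names that differ only in an ending like _2 or _b are one class to them, and where a whole thing is asked for, a point or a joint stands for the part that bears it (a point fixed in the world has none). Each returns a list of dicts, best first, with "confidence" (0 to 1); they miss things now and then, are a little off and sometimes report something else, mostly with a low value. They report only what shows in the picture. A call takes as long as a camera call. They do not tell look-alikes from the thing itself.
- bot.silhouettes(label, camera): "mask" (420x560 bool, what is visible of it) and "location" ([row, column] in pixels, amid what is visible of it).
- bot.pinpoint(label, camera): "location" ([row, column] in pixels: a listed point, or the origin of a listed thing).
The state is a dict: "time_s": time; "joints": joint angles; "joint_velocities": joint speeds; "effort": joint torques, N m; "tool_pos": TCP position; "ee_rot": TCP orientation; "contact_force": force on the tool from outside, world axes, zero at the start; "ft_torque": the same for the moment, N m; "width": finger opening in m; "gripper_force": force on a finger pad.
Only numpy, scipy, OpenCV 4.12 (cv2) and the standard library are available. Lean on these libraries where they do the work, as an engineer would, in place of code of your own. Each camera call takes 0.05 s, during which the arm holds its last target. There are 200 camera calls.

## Working session

There is one attempt and no reset: what is moved stays moved. The work goes in short steps, Python scripts to look and compute and a shell command to move; the robot and the scene stay as the last step left them, time stands still between calls to the robot, and variables do not carry over. Pictures are saved under pics/ and viewed, at most 10 in all, crops included, and the job is handed in when it is done.

```bash
mkdir -p pics; cat > h.py <<'E'
import numpy as np, cv2
from station import bot
def cam(n):
    return bot.get_image(n)
def ray(c,px):
    K=np.array(c["K"]);d=np.array([(px[1]-K[0,2])/K[0,0],(px[0]-K[1,2])/K[1,1]])
    s=d.copy()
    for _ in range(20): s=d/(1+c["k1"]*(s@s))
    R=cv2.Rodrigues(np.array(c["rvec"],float))[0];t=np.array(c["tvec"],float).ravel()
    return -R.T@t, R.T@np.array([s[0],s[1],1])
def at(c,px,z):
    o,d=ray(c,px); return o+d*(z-o[2])/d[2]
def proj(c,P):
    K=np.array(c["K"]);R=cv2.Rodrigues(np.array(c["rvec"],float))[0]
    q=np.atleast_2d(P)@R.T+np.array(c["tvec"],float).ravel(); s=q[:,:2]/q[:,2:]
    s=s*(1+c["k1"]*(s**2).sum(1,keepdims=True))
    return np.c_[s[:,1]*K[1,1]+K[1,2], s[:,0]*K[0,0]+K[0,2]]
E
python3 - <<'E'
from h import *
np.set_printoptions(precision=4,suppress=True)
for n in("top","scene"):
    c=cam(n);cv2.imwrite(f"pics/{n}0.png",c["frame"])
    print(n,ray(c,(210,280)))
    for l,z in(("slim_wedge",0),("vee_block",.008),("fixture",0),("wedge_home",.008)):
        for r in bot.pinpoint(l,n): print(l,"pin",r["confidence"],r["location"],at(c,r["location"],z))
        if l in("slim_wedge","vee_block"):
            for r in bot.silhouettes(l,n): print(l,"sil",r["confidence"],r["location"],r["mask"].sum())
print(bot.state()["ee_rot"],bot.state()["time_s"])
E
```

```text
top (array([0.3623, 0.0924, 1.0053]), array([ 0.1804,  0.0086, -0.9836]))
slim_wedge pin 0.77 [260.9, 191.2] [0.4459 0.2746 0.    ]
slim_wedge sil 0.83 [260.4, 178.8] 1028
vee_block pin 0.64 [276.1, 266.7] [0.4164 0.1266 0.008 ]
vee_block pin 0.55 [205.0, 380.7] [ 0.555  -0.0975  0.008 ]
vee_block sil 0.94 [203.1, 383.2] 953
vee_block sil 0.85 [158.0, 274.6] 982
vee_block sil 0.62 [278.2, 267.3] 861
fixture pin 0.85 [221.6, 380.2] [ 0.5232 -0.0968  0.    ]
wedge_home pin 0.57 [218.8, 373.1] [ 0.5275 -0.0814  0.008 ]
scene (array([ 0.027 , -0.4085,  0.619 ]), array([ 0.571 ,  0.516 , -0.6385]))
slim_wedge pin 0.7 [203.0, 173.0] [0.4366 0.2748 0.    ]
slim_wedge sil 0.86 [195.3, 171.1] 756
vee_block pin 0.93 [260.2, 344.7] [ 0.5499 -0.1017  0.008 ]
vee_block pin 0.9 [190.2, 291.8] [0.6423 0.1133 0.008 ]
vee_block pin 0.73 [240.4, 210.6] [0.4116 0.1193 0.008 ]
vee_block sil 0.95 [183.5, 291.7] 698
vee_block sil 0.87 [234.5, 209.7] 976
vee_block sil 0.82 [250.0, 346.2] 1061
fixture pin 0.8 [272.1, 335.4] [ 0.5203 -0.1035  0.    ]
wedge_home pin 0.69 [257.5, 332.5] [ 0.5396 -0.0808  0.008 ]
[[-0.9566  0.2914  0.0001]
 [ 0.2914  0.9566  0.0001]
 [-0.      0.0001 -1.    ]] 0.7
```

View pics/top0.png

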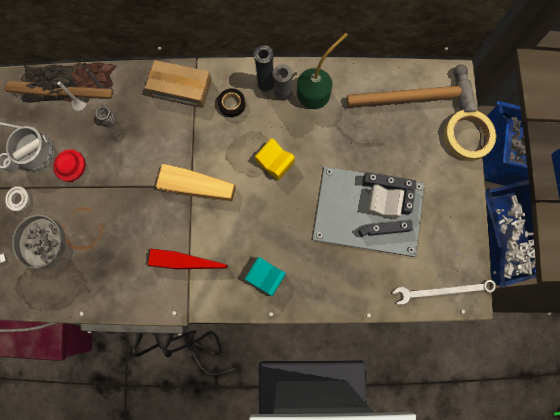

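View pics/scene0.png

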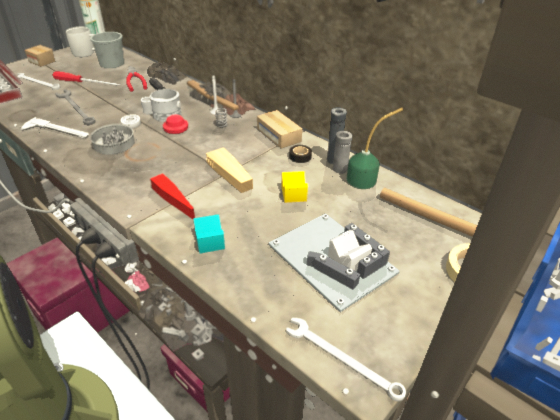

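The top view shows the red wedge at about row 260, cols 147–228, with its head to the left. The fixture is at rows 168–255, cols 313–425, with the grey block at about (203, 385). The turquoise and yellow blocks are look-alikes. The scene view agrees. Next I'll fit the poses to the masks.

```bash
cat >> h.py <<'E'
from scipy.optimize import minimize
W2=np.array([[75,3],[-25,16],[-75,16],[-75,-16],[-25,-16],[75,-3]])/1e3
PL=np.array([[-130,-63],[75,-63],[75,87],[-130,87]])/1e3
BK=np.array([[25,30],[-25,30],[-25,-30],[25,-30]])/1e3
def place(p,poly):
    c,s=np.cos(p[2]),np.sin(p[2]); return poly@np.array([[c,s],[-s,c]])+p[:2]
def render(c,poly,p,z0,z1,S=4):
    q=place(p,poly); im=np.zeros((420*S,560*S),np.uint8)
    a,b=[(proj(c,np.c_[q,np.full(len(q),z)])[:,::-1]+.5)*S for z in(z0,z1)]
    for i in range(len(q)):
        j=(i+1)%len(q); cv2.fillConvexPoly(im,cv2.convexHull(np.float32([a[i],a[j],b[j],b[i]])).round().astype(np.int32),255)
    cv2.fillPoly(im,[b.round().astype(np.int32)],255)
    return cv2.resize(im,(560,420),interpolation=cv2.INTER_AREA)/255.
def fit(views,poly,p0,z0,z1):
    sc=np.array([.01,.01,.1])
    f=lambda u:sum(np.abs(cv2.GaussianBlur(render(c,poly,p0+u*sc,z0,z1),(0,0),1)-cv2.GaussianBlur(m,(0,0),1)).sum()/m.sum() for c,m in views)
    best=min((minimize(f,u0,method="Nelder-Mead",options=dict(initial_simplex=np.array(u0)+np.vstack([np.zeros(3),np.eye(3)]),maxiter=150)) for u0 in([0,0,0],[.3,-.3,1.])),key=lambda r:r.fun)
    return p0+best.x*sc,best.fun
def red(c):
    b,g,r=[c["frame"][...,i].astype(int) for i in range(3)]
    return ((r>90)&(g<.35*r)&(b<.35*r))
def near(m,rc):
    n,l=cv2.connectedComponents(m.astype(np.uint8)); k=np.bincount(l.ravel()); 
    y,x=np.nonzero(l); i=np.argmin((y-rc[0])**2+(x-rc[1])**2); return (l==l[y[i],x[i]])*1.0
E
python3 - <<'E'
from h import *
np.set_printoptions(precision=4,suppress=True)
wv=[];fv=[];bv=[]
for n,rc,bc in(("top",(260,180),(203,383)),("scene",(195,171),(250,346))):
    c=cam(n); wv.append((c,near(red(c),rc)))
    fv.append((c,bot.silhouettes("fixture",n)[0]["mask"]*1.0))
    r=min(bot.silhouettes("vee_block",n),key=lambda r:np.hypot(*(np.array(r["location"])-bc))); bv.append((c,r["mask"]*1.0))
print("wedge",fit(wv,W2,np.array([.444,.275,-1.6]),0,.03), [fit([v],W2,np.array([.444,.275,-1.6]),0,.03) for v in wv])
print([m.sum() for _,m in wv+fv+bv])
# plate: hull of the plate mask incl. block
pv=[]
for (c,m),(_,b) in zip(fv,bv):
    y,x=np.nonzero(m+b); h=cv2.convexHull(np.c_[x,y].astype(np.int32)); pv.append((c,cv2.fillPoly(np.zeros((420,560),np.uint8),[h],1)*1.0))
F=[fit([v],PL,np.array([.522,-.1,-1.65]),0,.008) for v in pv]; print("fixture",F)
print("block top only",[fit([v],BK,np.array([.56,-.1,-.1]),.008,.053) for v in bv])
E
```

```text
wedge (array([ 0.4441,  0.2793, -1.6971]), np.float64(0.3081130918541371)) [(array([ 0.4442,  0.2794, -1.6819]), np.float64(0.11641299975310201)), (array([ 0.444,  0.279, -1.705]), np.float64(0.18349143555825376))]
[np.float64(943.0), np.float64(729.0), np.float64(6972.0), np.float64(5864.0), np.float64(937.0), np.float64(1084.0)]
fixture [(array([ 0.5282, -0.0985, -1.7403]), np.float64(0.03727923040997648)), (array([ 0.5274, -0.1016, -1.735 ]), np.float64(0.08397363951908451))]
block top only [(array([ 0.5572, -0.1008, -0.2197]), np.float64(0.10679778448469003)), (array([ 0.5582, -0.102 , -0.0049]), np.float64(0.27283522258846427))]
```

```bash
python3 -m creep '{"slide": [[-1.8,-1.1,0.2],[-3.6,-2.2,0.5],[-5.4,-3.3,1],[-7.2,-4.4,1.5],[-9,-5.5,2],[-10.8,-6.6,2.5],[-12.4,-7.4,3],[-13.3,-8,4],[-13.3,-8,5],[-13.3,-8,6],[-13.3,-8,6],[-13.3,-8,6]], "spin": [0.15,0.3,0.45,0.6,0.75,0.9,1.05,1.2,1.3,1.394,1.394,1.394]}' 75
```

```text
time_s: 2.5
tool_pos: [0.4498, 0.3341, 0.0824]
ee_rot: [[0.117, 0.993, 0.001], [0.993, -0.117, 0.001], [0.001, 0.001, -1.0]]
contact_force: [-0.0, 0.8, 0.3]
width: 0.075
gripper_force: 0.0
```

```bash
python3 -m creep '{"slide": [[0,0,0.8],[0,0,1.6],[0,0,2.4],[0,0,2.9],[0,0,3.2],[0,0,3.2]], "spin": [0,0,0,0,0,0]}' 75 && python3 -m creep '{"slide": [[0,0,0],[0,0,0],[0,0,0],[0,0,0],[0,0,0],[0,0,0]], "spin": [0,0,0,0,0,0]}' 20 80
```

```text
time_s: 3.25
tool_pos: [0.4494, 0.3337, 0.0015]
ee_rot: [[0.118, 0.993, 0.0], [0.993, -0.118, 0.0], [0.0, 0.0, -1.0]]
contact_force: [0.8, 0.0, 0.1]
width: 0.0748
gripper_force: 0.0
time_s: 4.0
tool_pos: [0.4499, 0.334, 0.0021]
ee_rot: [[0.119, 0.993, 0.001], [0.993, -0.119, 0.001], [0.001, 0.001, -1.0]]
contact_force: [-0.1, 0.2, 6.8]
width: 0.0314
gripper_force: 80.0
```

```bash
python3 -m creep '{"slide": [[0,0,-1],[0,0,-2],[0,0,-3],[-1,1,-3],[-2.5,2,-3],[-4,3,-3],[-5.5,4,-3],[-7,4.8,-3],[-8.5,4.8,-3],[-10,4.8,-3],[-10,4.8,-3],[-10,4.8,-3]], "spin": [0,0,0,-0.02,-0.04,-0.06,-0.08,-0.08,-0.08,-0.08,-0.08,-0.08]}' && python3 - <<'E'
from h import *
np.set_printoptions(precision=4,suppress=True)
s=bot.state(); tp=s["tool_pos"]; V=[]
for n in("top","scene"):
    c=cam(n); cv2.imwrite(f"pics/{n}1.png",cv2.resize(c["frame"][100:330,180:480],None,fx=2,fy=2))
    m=red(c); m=m*(render(c,np.array([[-.1,-.04],[.12,-.04],[.12,.04],[-.1,.04]]),np.array([tp[0]-.002,tp[1]-.055,-1.609]),.05,.12)>0)
    V.append((c,m*1.0)); print(m.sum())
for v in V+[None]:
    print(fit([v] if v else V,W2,np.array([tp[0]-.002,tp[1]-.055,-1.609]),.075,.105))
print(tp)
E
```

```text
time_s: 5.5
tool_pos: [0.5384, 0.0718, 0.076]
ee_rot: [[0.039, 0.999, -0.001], [0.999, -0.039, 0.001], [0.001, -0.001, -1.0]]
contact_force: [0.8, 0.0, -0.3]
width: 0.0312
gripper_force: 79.4
107
1074
(array([ 0.524 , -0.0373, -0.6933]), np.float64(10.062977045389243))
(array([ 0.5367,  0.0133, -1.6701]), np.float64(0.33431384779443485))
(array([ 0.5357,  0.0102, -1.5158]), np.float64(11.904650490727663))
[0.5384 0.0718 0.076 ]
```

View pics/scene1.png

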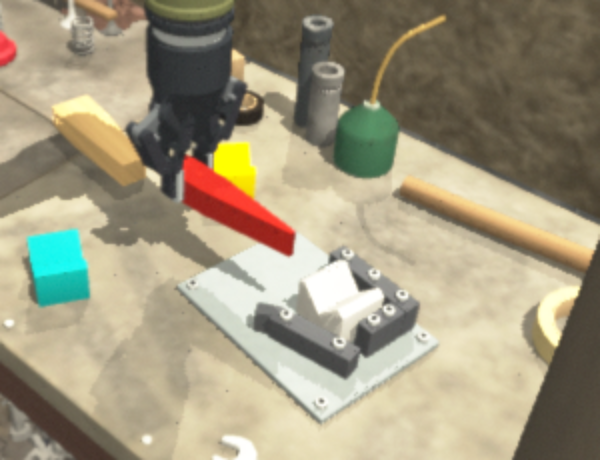

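View pics/top1.png

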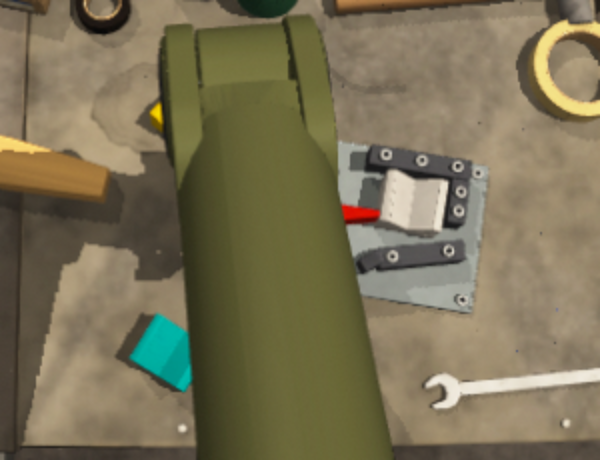

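The wedge is held flat, with its tip at top crop (213, 380), pointing at the gap. The block stands loose beside the jaw. I'll check the tip and the gap edges against the model.

```bash
python3 - <<'E'
from h import *
np.set_printoptions(precision=4,suppress=True)
F=np.array([.528,-.0995,-1.738])
c=cam("top");d=cam("scene")
for z in(.075,.105): print("tip top",at(c,(206.5,370),z))
print("tip scene, bottom/top corner", at(d,(100+254/2,180+293/2),.075),at(d,(100+232/2,180+295/2),.105))
for k,e in(("top",c),("scene",d)):
    im=cv2.resize(e["frame"][100:330,250:480] if k=="top" else e["frame"][190:320,260:420],None,fx=2.5 if k=="top" else 4,fy=2.5 if k=="top" else 4)
    o,s=((100,250),2.5) if k=="top" else ((190,260),4)
    for poly,z,col in((PL,.008,(0,255,0)),(np.array([[-.046,-.033],[-.03,-.019],[.052,.003]]),.034,(0,0,255)),(np.array([[-.05,.06],[.032,.06],[.032,.016]]),.042,(255,0,0)),(np.array([[-.0604,.0294],[-.0604,.0294]])*0+np.array([[-.033,.0044],[.027,.0044]]),.053,(255,0,255))):
        q=place(F,poly); p=(proj(e,np.c_[q,np.full(len(q),z)])-o+.5)*s
        cv2.polylines(im,[p[:,::-1].round().astype(np.int32)],len(q)==4,col,1)
    cv2.imwrite(f"pics/{k}2.png",im)
E
python3 -c "
import cv2,numpy as np
a=cv2.imread('pics/top2.png')[0:520,150:];b=cv2.imread('pics/scene2.png')
a=cv2.resize(a,(400,int(400*a.shape[0]/a.shape[1])))[:520];b=cv2.resize(b,(400,325))
o=np.zeros((520,800,3),np.uint8);o[:a.shape[0],:400]=a;o[:325,400:]=b;cv2.imwrite('pics/m2.png',o)"
```

```text
tip top [ 0.5393 -0.0648  0.075 ]
tip top [ 0.5336 -0.0597  0.105 ]
tip scene, bottom/top corner [ 0.5366 -0.0618  0.075 ] [ 0.5325 -0.0642  0.105 ]
```

View pics/m2.png

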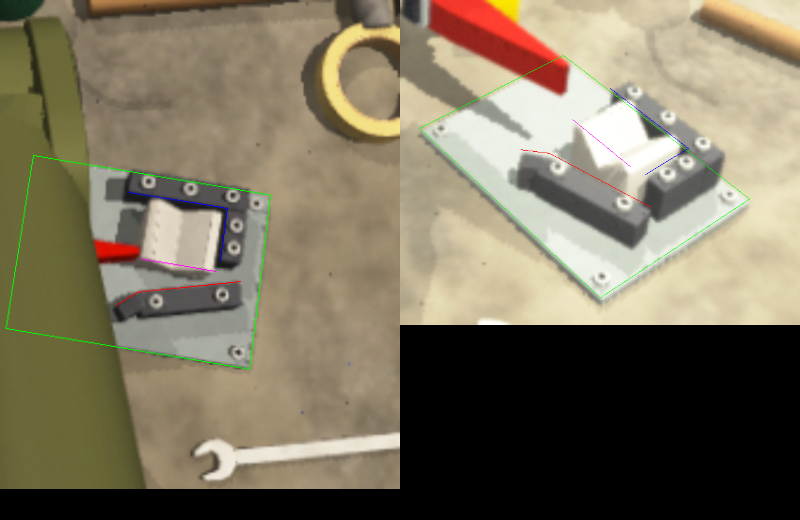

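The overlay matches the plate, bars and block face in both views, and the tip is within about 2 mm of plan. Next: lower and insert.

```bash
python3 -m creep '{"slide": [[0,0,1],[0,0,2],[0,0,2.5],[0,0,2.58],[-0.5,-0.06,2.58],[-1,-0.13,2.58],[-1.5,-0.19,2.58],[-2,-0.26,2.58],[-2.3,-0.3,2.58],[-2.3,-0.3,2.58]], "spin": [0,0,0,0,0,0,0,0,0,0]}' && python3 - <<'E'
from h import *
c=cam("top");d=cam("scene")
o=np.zeros((600,800,3),np.uint8)
o[:520,:400]=cv2.resize(c["frame"][150:280,330:430],(400,520));o[:400,400:]=cv2.resize(d["frame"][200:320,270:390],(400,400))
cv2.imwrite("pics/m3.png",o)
E
```

```text
time_s: 6.95
tool_pos: [0.5289, 0.0131, 0.0119]
ee_rot: [[0.04, 0.999, 0.0], [0.999, -0.04, 0.0], [0.0, 0.0, -1.0]]
contact_force: [0.5, 0.8, -0.7]
width: 0.0308
gripper_force: 79.4
```

View pics/m3.png

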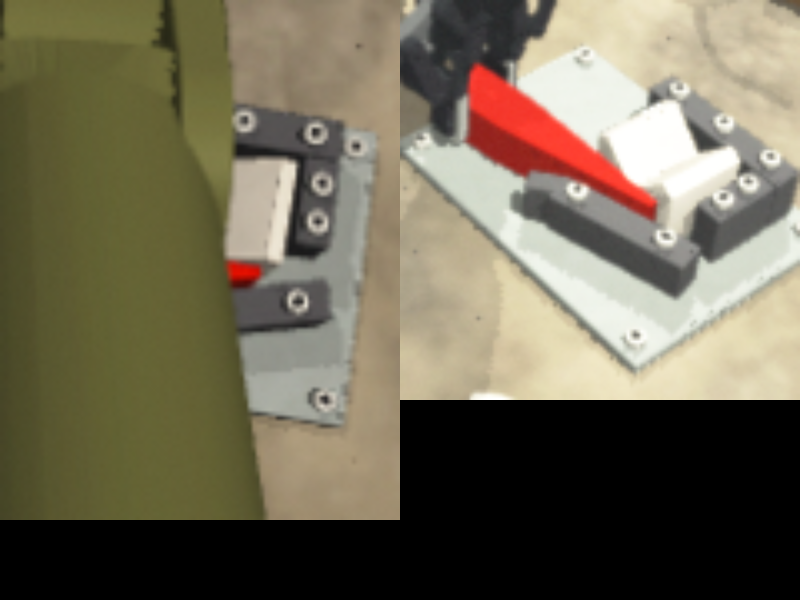

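The thin end is in the gap (red tip at left panel (245, 272)) with no contact force yet. Now I'll drive along the bar's slope.

```bash
python3 -m creep '{"slide": [[0,0,0.05],[-0.25,0.03,0.05],[-0.5,0.07,0.05],[-0.75,0.1,0.05],[-1.07,0.145,0.05],[-1.07,0.145,0.05]], "spin": [0,0,0,0,0,0]}'
```

```text
time_s: 7.8
tool_pos: [0.5314, -0.0143, 0.0105]
ee_rot: [[0.041, 0.999, -0.0], [0.999, -0.041, -0.0], [-0.0, -0.0, -1.0]]
contact_force: [-1.8, 0.6, -1.2]
width: 0.0313
gripper_force: 79.4
```

```bash
python3 -m creep '{"slide": [[-0.1,0,0],[-0.2,0,0],[-0.3,0,0],[-0.3,0,0]], "spin": [0,0,0,0]}'
```

```text
time_s: 8.3
tool_pos: [0.5304, -0.0206, 0.0102]
ee_rot: [[0.039, 0.999, -0.002], [0.999, -0.039, 0.0], [0.0, -0.002, -1.0]]
contact_force: [-4.0, 1.5, -0.8]
width: 0.0309
gripper_force: 79.4
```

```bash
python3 -m creep '{"slide": [[-0.08,0,0],[-0.16,0,0],[-0.24,-0.01,0],[-0.24,-0.01,0]], "spin": [0,0,0,0]}'
```

```text
time_s: 8.8
tool_pos: [0.5299, -0.0236, 0.0103]
ee_rot: [[0.038, 0.999, -0.002], [0.999, -0.038, 0.004], [0.003, -0.002, -1.0]]
contact_force: [-5.3, 6.8, 0.0]
width: 0.0311
gripper_force: 79.5
```

```bash
python3 -m creep '{"slide": [[-0.1,-0.01,0],[-0.2,-0.02,0],[-0.3,-0.04,0],[-0.3,-0.04,0]], "spin": [0,0,0,0]}'
```

```text
time_s: 9.3
tool_pos: [0.5299, -0.0239, 0.0106]
ee_rot: [[0.033, 0.999, -0.0], [0.999, -0.033, 0.011], [0.011, -0.001, -1.0]]
contact_force: [-2.7, 20.3, -0.1]
width: 0.031
gripper_force: 79.5
```

```bash
python3 -m creep '{"slide": [[-0.08,-0.01,0],[-0.15,-0.02,0],[-0.15,-0.02,0],[-0.15,-0.02,0]], "spin": [0,0,0,0]}' && python3 -m creep '{"slide": [[0.15,0.02,0],[0.3,0.04,0],[0.45,0.04,0],[0.45,0.04,0]], "spin": [0,0,0,0]}'
```

```text
time_s: 9.8
tool_pos: [0.5299, -0.024, 0.0107]
ee_rot: [[0.031, 1.0, 0.0], [0.999, -0.031, 0.015], [0.015, 0.0, -1.0]]
contact_force: [-1.9, 27.7, -0.1]
width: 0.0308
gripper_force: 79.4
time_s: 10.3
tool_pos: [0.5299, -0.024, 0.0106]
ee_rot: [[0.036, 0.999, -0.001], [0.999, -0.036, 0.002], [0.002, -0.001, -1.0]]
contact_force: [-5.4, 6.1, 0.7]
width: 0.0314
gripper_force: 79.5
```

```bash
python3 -m creep '{"slide": [[0,0,0],[0,0,0],[0,0,0],[0,0,0],[0,0,-0.8],[0,0,-2],[0,0,-4],[3,0,-4],[5,0,-4],[7,0,-4],[8,0,-4],[8,0,-4]], "spin": [0,0,0,0,0,0,0,0,0,0,0,0]}' 65 && python3 - <<'E'
from h import *
np.set_printoptions(precision=4,suppress=True)
F=np.array([.528,-.0995,-1.738]); V=[]
def tofix(p):
    d=p[:2]-F[:2];c,s=np.cos(F[2]),np.sin(F[2]);return np.array([d@[c,s],d@[-s,c]])*1e3,np.degrees(p[2]-F[2])
c=cam("top");d=cam("scene")
p,e=fit([(c,near(red(c),(215,360)))],W2,np.array([.527,-.08,-1.61]),.008,.038);print("wedge",p,e,tofix(p))
for n,v,bc in(("top",c,(203,383)),("scene",d,(250,346))):
    r=min(bot.silhouettes("vee_block",n),key=lambda r:np.hypot(*(np.array(r["location"])-bc)))
    p,e=fit([(v,r["mask"]*1.0)],BK,np.array([.56,-.1,-.17]),.008,.053);print("block",p,e,tofix(p))
o=np.zeros((600,800,3),np.uint8)
o[:520,:400]=cv2.resize(c["frame"][150:280,330:430],(400,520));o[:400,400:]=cv2.resize(d["frame"][200:320,270:390],(400,400))
cv2.imwrite("pics/m4.png",o)
E
```

```text
time_s: 11.8
tool_pos: [0.5378, 0.176, 0.1104]
ee_rot: [[0.034, 0.999, 0.0], [0.999, -0.034, 0.0], [0.0, 0.0, -1.0]]
contact_force: [0.1, -0.8, -0.4]
width: 0.0649
gripper_force: 0.0
wedge [ 0.5299 -0.0809 -1.5945] 0.199274520233223 (array([-18.6765,  -1.1941]), np.float64(8.22361435317668))
block [ 0.566  -0.1039 -0.1982] 0.2951241223433447 (array([-1.9603, 38.188 ]), np.float64(88.22640430305202))
block [ 0.5799 -0.0971  0.1208] 0.7246650242132383 (array([-11.0065,  50.7568]), np.float64(106.503683436602))
```

View pics/m4.png

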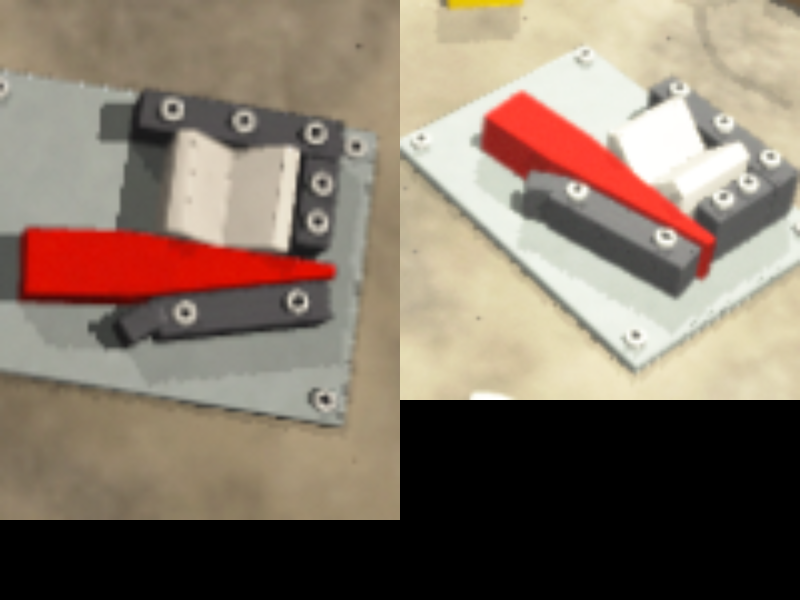

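The wedge lies flat in the gap with its tip at left panel (330, 270). Its depth is about -19 mm, which is the tight depth. The block is against the jaw, square and near the end stop, and the gripper is clear. Handing in.

```bash
python3 -c "
from station import bot
print(bot.sign_off())"
```

```text
the job is handed in; nothing more can be done
None
```

The slim red wedge is jammed at its tight depth (about x = -19 mm in the fixture, after a 28 N push), the camera shows the vee block hard against the fixed jaw, the gripper is clear, and I handed the job in at about 12 s; no verdict was returned.

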